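# Snap the handle onto the pan and centre it on the hob

### The arm

A 6-joint arm with a two-finger parallel gripper is mounted at the origin on a cart in front of the work surface, level with it; the furniture and walls round the work are solid. World frame = base frame: x ahead of the robot, y to its left, z up, the work surface at z = 0. Lengths are in m, angles in rad, forces in N, time in s.
With the tool pointing down it reaches from about 0.35 to 0.775 m from the base axis. Payload 5.5 kg.
Tool frame: the origin (TCP) lies at the very end of the fingers, on their centre line; the grasp point (between the pads) lies 19 mm behind it; z points along the fingers, y is the line along which they close (so a half turn about z gives the same grasp; the last joint's range is limited). The gripper opens to 85 mm and grips with 20 to 120 N. Pads are 22 mm wide; open, the fingers measure 114 mm over their backs; the gripper's body (76 mm by 85 mm) begins 54 mm behind the grasp point. The pads swing forward as they close: fully open they stand 13 mm farther back than shut.
Start: joints at [-1.415, 0.313, 0.046, 1.304, 0, 1.431], TCP at [0.168, -0.55, 0.231] pointing down, gripper open.
Joint ranges: [-2.76, 2.76], [-0.86, 1.69], [-1.03, 1.26], [-2.2, 2.34], [-1.47, 1.5], [-3.14, 3.14]. Speed limits (rad/s): [2.57, 2.57, 3.14, 3.14, 3.14, 3.14].

### API

Orientations are given as [roll, pitch, yaw] about the fixed x, y, z axes, in that order (R = Rz(yaw) Ry(pitch) Rx(roll)).
In Python, from plant import * gives the robot as it stands. Calls block until the motion is done:
- reach(position, orientation): joint-space move of the TCP to a pose.
- move_linear(position, attitude=None, velocity=0.15): straight line of the TCP; attitude=None keeps the orientation; velocity is the mean speed in m/s.
- move_joints(angles): joint-space move.
- command_gripper(opening): opening from 0.0 (shut) to 1.0 (fully open); the grip force is fixed at half the most; returns when the fingers have stopped.
- sleep(seconds).
- ik(position, orientation): joint angles nearest the present ones, or None.
- sense(): the state.
- read_camera(name): name is "scene" or "top" or "wrist"; returns a dict with "frame" (420x560x3 uint8, blue, green, red), "depth" (420x560 float32, m along the optical axis (not along the pixel's ray), 0 where there is no reading), "fovy" (degrees; the focal length in pixels is half the picture's height over the tangent of half this angle, whatever the lens; pixels are square), "cx", "cy" (the principal point, pixels), "R" (3x3) and "t" (3): a world point X has camera coordinates R X + t. Camera axes: x right, y down, z forward; pixel columns grow to the right and rows downward; lengths in m; the calibration is good to about 2 mm. A picture is of the moment at which its call begins.
A pose or a line that the arm cannot do raises PlanningError and nothing moves.
- job_done(): hands the job in; it is judged then, once.
Trained networks look in the newest picture that a camera, given by its name, has taken for a name from the list of things; names that differ only in an ending like _2 or _b are one class to them, and where a whole thing is asked for, a point or a joint stands for the part that bears it (a point fixed in the world has none). Each returns a list of dicts, best first, with "confidence" (0 to 1); they miss things now and then, are a little off and sometimes report something else, mostly with a low value. They report only what shows in the picture. A call takes as long as a camera call. They do not tell look-alikes from the thing itself.
- find_in(thing, camera): "location" ([x, y, z] in m, in world coordinates, good to about 4 mm: the middle of the surface that is visible of it).
The state is a dict: "clock": time; "joint_pos": joint angles; "qvel": joint speeds; "joint_efforts": joint torques, N m; "tool_pos": TCP position; "tcp_rot": TCP orientation; "force": force on the tool from outside, world axes, zero at the start; "moment": the same for the moment, N m; "finger_gap": opening from 0.0 (shut) to 1.0 (fully open); "finger_force": force on a finger pad.
Only numpy, scipy, OpenCV 4.12 (cv2) and the standard library are available. Lean on these libraries where they do the work, as an engineer would, in place of code of your own. Each camera call takes 0.05 s, during which the arm holds its last target. There are 200 camera calls.

### The job

Slide the loose handle onto the frying pan's stub until it is fully home and the red spring button has popped up through the hole in the handle; push slowly and gently, so that the pan is never rammed against the guard behind it, and do not touch the pan itself with the gripper. Then draw the pan forward by its fitted handle, flat on the glass, until it is centred on the hob's marked ring, let go, and leave the other things on the worktop where they are.

Things in the scene. Friction and masses are not known exactly. Their poses are not given: they have to be found in the camera images.
- handle_grip (a point): Grip point of the loose pan handle, midway between its dark, flat cheeks, on its axis, 15 mm above its underside. The handle is 160 mm long, weighs 130 g, lies the right way up (hole upward) and balances here; here it is 26 mm wide (y) and 30 mm tall (z). The cheeks run from 45 mm behind this point to 21 mm ahead of it. x runs along the handle to its open mouth, z up.
- handle_mouth (a point): Centre of the open end of the handle's steel socket, on the handle's axis 70 mm ahead (+x) of the grip point; same axes. The rectangular bore is 22.4 mm wide, 16.4 mm tall and 46 mm deep, with 3 mm walls (outside 28.4 x 22.4 mm). The button hole in its upper wall is 12 mm wide and runs from 18 to 33 mm behind the mouth.
- pan: Dark frying pan, 180 mm across the rim, 45 mm tall, 0.9 kg, loose on the hob. Origin: centre of its base; its stub points along -x, so the handle goes on towards +x, its own x along the pan's x. Under a push of a few newtons the pan slides back on the glass until its rim meets the guard, 5 to 40 mm behind it; a knock faster than 15 mm/s or jamming it there with over 18 N may bend the guard.
- bracket_face (a point): Middle of the end face of the bracket on the pan's wall, on the stub's axis, 99 mm from the pan's centre, 32 mm above its base; axes as the pan's. The steel stub extends from here along -x: 20 mm wide, 14 mm tall, fixed by a set screw at no certain length: its tip is 47 to 73 mm from this point. Its last 8 mm taper to 12 x 7 mm. Its collar, the stop for the handle's mouth, is 42 mm behind the tip.
- hob_ring (a point): Centre of the marked cooking ring (97 mm radius) on the black glass top of the table-top induction hob, at glass height, 45 mm above the worktop. The hob is 300 x 280 mm and does not move; +x points to its rear.
- wooden_spoon: Wooden spoon, 338 x 52 x 15 mm, lying on the worktop beside the hob; bystander. Origin: centre of its underside.
- mug: Blue and white mug, 80 x 117 x 102 mm, back left; bystander. Origin: its underside.
- kitchen_timer: Red and cream kitchen timer, 63 mm, left of the hob; bystander. Origin: its underside.
- pepper_mill: Wooden pepper mill, 58 mm across, 170 mm tall, back right; bystander. Origin: its underside.
- oil_bottle: Green oil bottle, 61 mm across, 267 mm tall, back right; bystander. Origin: its underside.
- pan_rim (a point): Rim of the pan above the bracket (x -90, z 45 mm of the pan); axes as the pan's. On top of the stub, 20 to 31 mm outward of its collar, a red spring button stands 7 mm proud, 8 mm wide. The handle's mouth rides over its slope at 3 to 10 N, then rubs lightly; with the mouth within 2 mm of the collar it pops up and locks the handle against pulling; at the collar the push climbs steeply.
- guard: Steel pan guard along the hob's rear edge, 264 mm long and 52 mm tall, fixed; clipped on with its front face 131 to 148 mm behind the ring's centre. Origin: on the glass, 100 mm in front of the middle of that face; +x points to the rear.
Not all that is in view belongs to the job. Leave any green look-alike of the part that bears handle_grip alone.

How it is judged:
By the outcome, as a careful person would: the job done as asked, in the order asked, and still so for the second after the job is handed in, with the robot touching nothing.
It also fails if it takes over 58 s, if anything falls off the work surface, if the arm or the gripper's body presses on something with over 40 N, if the wrist force passes 120 N, or if a joint passes its speed limit or range.

## Working session

There is one attempt and no reset: what is moved stays moved. The work goes in short steps, each a Python script; the robot and the scene stay as the last script left them, time stands still between calls to the robot, and variables do not carry over. Pictures are saved under pics/ and viewed, at most 10 in all, crops included, and the job is handed in when it is done.

```bash
mkdir -p pics; cat > h.py <<'E'
from plant import *
import numpy as np, cv2
def px2w(c,u,v,d=None):
    f=c["frame"].shape[0]/2/np.tan(np.radians(c["fovy"])/2)
    d=c["depth"][int(v),int(u)] if d is None else d
    return c["R"].T@(np.array([(u-c["cx"])/f*d,(v-c["cy"])/f*d,d])-c["t"])
def w2px(c,X):
    f=c["frame"].shape[0]/2/np.tan(np.radians(c["fovy"])/2)
    p=c["R"]@np.array(X)+c["t"]; return p[0]/p[2]*f+c["cx"],p[1]/p[2]*f+c["cy"]
def cloud(c):
    f=c["frame"].shape[0]/2/np.tan(np.radians(c["fovy"])/2)
    v,u=np.mgrid[:420,:560]; d=c["depth"]
    P=np.stack([(u-c["cx"])/f*d,(v-c["cy"])/f*d,d],-1)-c["t"]
    W=P@c["R"]; W[d<=0]=np.nan; return W
E
python3 - <<'E'
from h import *
for n in ["top","scene"]:
    c=read_camera(n); cv2.imwrite(f"pics/{n}0.png",c["frame"]); np.savez(f"{n}0.npz",**c)
    print(n,c["fovy"],-c["R"].T@c["t"])
    for t in ["handle_grip","handle_mouth","pan","bracket_face","hob_ring","pan_rim","guard","wooden_spoon","kitchen_timer"]:
        print(t,[(np.round(r["location"],3).tolist(),round(r["confidence"],2),np.round(w2px(c,r["location"])).tolist()) for r in find_in(t,n)[:3]])
print(sense()["clock"])
E
```

```text
top 53.51239827888828 [0.38490423 0.01621832 1.17033323]
handle_grip [([0.389, -0.072, 0.028], 0.97, [312.0, 280.0]), ([0.396, 0.219, 0.025], 0.64, [204.0, 274.0]), ([0.491, 0.372, 0.029], 0.58, [150.0, 238.0])]
handle_mouth [([0.489, 0.373, 0.024], 0.98, [151.0, 239.0]), ([0.401, 0.221, 0.026], 0.91, [204.0, 272.0]), ([0.388, -0.08, 0.03], 0.91, [315.0, 280.0])]
pan [([0.693, 0.048, 0.049], 0.75, [271.0, 167.0])]
bracket_face [([0.699, 0.049, 0.054], 0.55, [270.0, 165.0])]
hob_ring [([0.61, 0.078, 0.046], 0.7, [259.0, 197.0])]
pan_rim [([0.694, 0.045, 0.049], 0.85, [271.0, 167.0])]
guard [([0.796, 0.055, 0.083], 0.67, [269.0, 127.0])]
wooden_spoon [([0.545, -0.353, 0.012], 0.75, [412.0, 226.0]), ([0.737, 0.317, 0.04], 0.18, [176.0, 151.0])]
kitchen_timer [([0.734, 0.319, 0.041], 0.77, [175.0, 151.0])]
scene 50.19127780773861 [-0.12720459  0.51232361  0.91849401]
handle_grip [([0.39, 0.228, 0.03], 0.98, [254.0, 311.0]), ([0.48, 0.385, 0.03], 0.58, [174.0, 317.0]), ([0.382, -0.064, 0.028], 0.58, [351.0, 259.0])]
handle_mouth [([0.482, 0.385, 0.029], 0.98, [174.0, 317.0]), ([0.393, 0.233, 0.027], 0.95, [251.0, 312.0]), ([0.389, -0.066, 0.028], 0.75, [350.0, 256.0])]
pan [([0.699, 0.045, 0.058], 0.67, [249.0, 198.0])]
bracket_face [([0.706, 0.048, 0.056], 0.62, [247.0, 198.0]), ([0.478, 0.382, 0.025], 0.37, [176.0, 318.0])]
hob_ring [([0.582, 0.12, 0.047], 0.77, [249.0, 236.0]), ([0.665, 0.4, 0.065], 0.29, [134.0, 259.0])]
pan_rim [([0.702, 0.04, 0.054], 0.68, [250.0, 198.0])]
guard [([0.796, 0.083, 0.082], 0.74, [220.0, 179.0])]
wooden_spoon [([0.6, -0.341, 0.01], 0.6, [371.0, 180.0])]
kitchen_timer [([0.725, 0.322, 0.043], 0.87, [155.0, 237.0]), ([0.484, 0.386, 0.032], 0.18, [173.0, 316.0])]
1.0
```

View pics/top0.png

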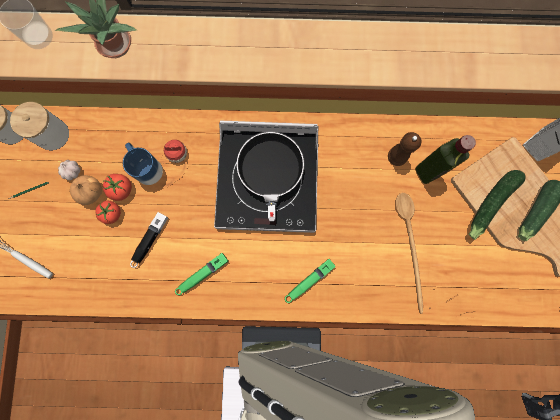

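View pics/scene0.png

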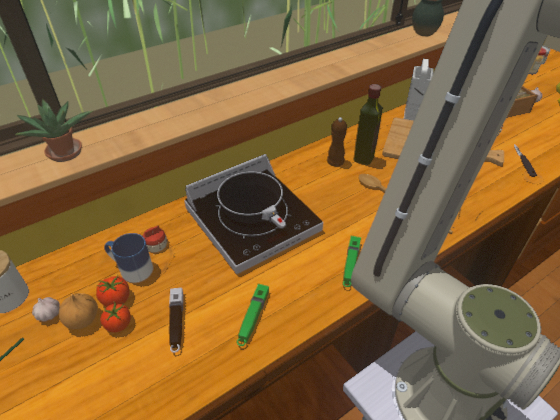

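The top image shows a black handle with a steel socket at (150,238) and green look-alikes at (204,274) and (311,281). The pan is at (270,165), with its stub pointing toward the robot at (271,205). The black handle has dark cheeks and isn't green, so it is the one meant. I'll confirm it in one crop and work out the geometry.

```bash
python3 - <<'E'
from h import *
c=dict(np.load("top0.npz")); W=cloud(c); F=c["frame"]
a=cv2.resize(F[195:285,110:230],(480,360),interpolation=cv2.INTER_CUBIC); b=cv2.resize(F[180:240,215:265+60],(480,262)[:2] if 0 else (440,240),interpolation=cv2.INTER_CUBIC)
out=np.zeros((600,480,3),np.uint8); out[:360]=a; out[360:,:440]=b; cv2.imwrite("pics/crop1.png",out)
X,Y,Z=W[...,0],W[...,1],W[...,2]
m=(Z>.012)&(Z<.05)&(X>.39)&(X<.60)&(Y>.30)&(Y<.45)
n,l,s,_=cv2.connectedComponentsWithStats(m.astype(np.uint8))
for i in range(1,n):
    if s[i,4]>60:
        P=W[l==i]; r=cv2.minAreaRect(P[:,:2].astype(np.float32)); print("comp",s[i],r,np.percentile(P[:,2],[5,50,95]))
        d=np.linalg.svd(P[:,:2]-P[:,:2].mean(0),full_matrices=False)[2][0]; print(P[:,:2].mean(0),np.degrees(np.arctan2(d[1],d[0])))
        t=P[:,:2]@d; print(t.min(),t.max())
# pan rim
m=(Z>.080)&(Z<.097)&(X>.55)&(X<.785)&(abs(Y-.05)<.15)
P=W[m]; 
from scipy.optimize import least_squares
f=least_squares(lambda q:np.hypot(P[:,0]-q[0],P[:,1]-q[1])-q[2],[.69,.05,.09],loss="soft_l1",f_scale=.002); print("rim",f.x,len(P),np.percentile(P[:,2],[5,50,95]))
cx,cy=f.x[:2]
m=(Z>.065)&(Z<.1)&(np.hypot(X-cx,Y-cy)>.097)&(X<cx-.05)&(abs(Y-.05)<.06)
P=W[m]; print("stub",len(P)); print(np.round(P[np.argsort(P[:,0])][::3],3).tolist())
d=P[:,:2].mean(0)-[cx,cy]; print("stub dir",np.degrees(np.arctan2(-d[1],-d[0])))
# hob glass
m=(Z>.035)&(Z<.055)&(X>.45)&(X<.85)&(abs(Y-.05)<.2)
r=cv2.minAreaRect(W[m][:,:2].astype(np.float32)); print("hob",r,np.nanmedian(Z[m]))
m=(Z>.075)&(X>.76)&(X<.86)&(abs(Y-.05)<.16)
P=W[m];r=cv2.minAreaRect(P[:,:2].astype(np.float32)); print("guard",r,cv2.boxPoints(r).round(3).tolist())
E
```

```text
comp [130 212  37  56 596] ((0.4836530089378357, 0.3831007778644562), (0.030157893896102905, 0.16573119163513184), 64.09111785888672) [0.01542259 0.02700547 0.03206781]
[0.48871806 0.37962833] 153.00715638292647
-0.3400670774355045 -0.17418380009694642
rim [0.68754854 0.04877048 0.08991457] 593 [0.08113254 0.08814552 0.0926822 ]
stub 148
[[0.54, 0.047, 0.082], [0.541, 0.044, 0.078], [0.543, 0.042, 0.085], [0.543, 0.044, 0.08], [0.545, 0.047, 0.086], [0.546, 0.039, 0.084], [0.546, 0.034, 0.082], [0.548, 0.047, 0.084], [0.549, 0.042, 0.082], [0.549, 0.031, 0.079], [0.551, 0.042, 0.085], [0.551, 0.039, 0.084], [0.553, 0.045, 0.087], [0.553, 0.042, 0.085], [0.554, 0.034, 0.081], [0.556, 0.05, 0.086], [0.556, 0.034, 0.086], [0.557, 0.032, 0.08], [0.558, 0.045, 0.089], [0.559, 0.048, 0.082], [0.561, 0.045, 0.09], [0.561, 0.037, 0.087], [0.564, 0.05, 0.086], [0.564, 0.045, 0.083], [0.565, 0.034, 0.082], [0.567, 0.05, 0.084], [0.567, 0.042, 0.083], [0.57, 0.048, 0.083], [0.57, 0.037, 0.083], [0.572, 0.05, 0.086], [0.572, 0.048, 0.083], [0.573, 0.043, 0.082], [0.575, 0.04, 0.085], [0.575, 0.045, 0.083], [0.577, 0.051, 0.085], [0.578, 0.037, 0.083], [0.58, 0.043, 0.086], [0.58, 0.037, 0.085], [0.581, 0.04, 0.082], [0.582, 0.043, 0.091], [0.582, 0.04, 0.089], [0.582, 0.048, 0.088], [0.583, 0.03, 0.073], [0.583, 0.032, 0.084], [0.585, 0.051, 0.089], [0.585, 0.048, 0.086], [0.585, 0.038, 0.087], [0.589, 0.048, 0.083], [0.589, 0.043, 0.08], [0.591, 0.043, 0.087]]
stub dir 3.1955976927587573
hob ((0.6603095531463623, 0.05835356563329697), (0.27972331643104553, 0.2801065742969513), 89.43123626708984) 0.04564302322175387
guard ((0.8100914359092712, 0.04989640414714813), (0.09974323958158493, 0.31819769740104675), 0.015068895183503628) [[0.7599999904632568, 0.20900000631809235], [0.7599999904632568, -0.10899999737739563], [0.8600000143051147, -0.10899999737739563], [0.8600000143051147, 0.20900000631809235]]
```

View pics/crop1.png

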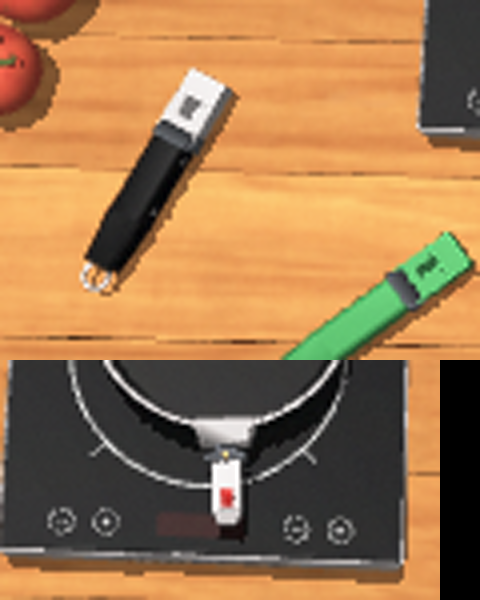

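The crop confirms it: the black handle has its steel socket and hole (hole upward) at crop (190,105), mouth up and to the right, yaw about -27°. The stub with its red button is at crop (227,497). I'm moving over the handle now.

```bash
python3 - <<'E'
from h import *
s=sense(); print(s["tcp_rot"],s["force"])
reach([0.492,0.3785,0.22],[np.pi,0,-0.465]); s=sense(); print(s["clock"],s["joint_pos"],s["tool_pos"])
c=read_camera("wrist"); np.savez("w1.npz",**c); cv2.imwrite("pics/w1.png",c["frame"])
print(c["fovy"],-c["R"].T@c["t"],c["R"])
for t in ["handle_grip","handle_mouth"]: print(t,[(np.round(r["location"],4).tolist(),round(r["confidence"],2)) for r in find_in(t,"wrist")[:3]])
W=cloud(c);X,Y,Z=W[...,0],W[...,1],W[...,2]
m=(Z>.010)&(Z<.05)&(np.hypot(X-.484,Y-.383)<.11)
n,l,s,_=cv2.connectedComponentsWithStats(m.astype(np.uint8))
i=1+np.argmax(s[1:,4]); P=W[l==i]; print(s[i],cv2.minAreaRect(P[:,:2].astype(np.float32)))
r=cv2.minAreaRect(P[P[:,2]>.02][:,:2].astype(np.float32)); print(r,cv2.boxPoints(r).round(4).tolist(),np.percentile(P[:,2],[50,95]))
E
```

```text
[3.14146210e+00 2.16284704e-05 2.95767072e-01] [0.34648678 0.2374648  0.1294621 ]
4.425 [ 5.25491726e-01  4.06878625e-01  1.53891578e-01  1.31775638e+00
 -1.55994953e-04 -2.14995624e+00] [0.49243292 0.37797365 0.22000352]
68.39451639608345 [0.5501237  0.3488795  0.36219768] [[-4.48764383e-01 -8.93650104e-01  1.40713172e-04]
 [-8.63270509e-01  4.33549354e-01  2.58454996e-01]
 [-2.31029340e-01  1.15863923e-01 -9.66023289e-01]]
handle_grip [([0.408, 0.2235, 0.0234], 0.89), ([0.5005, 0.3756, 0.0298], 0.7)]
handle_mouth [([0.5025, 0.3771, 0.0291], 0.81), ([0.4074, 0.221, 0.026], 0.73)]
[ 271  121   27  142 3062] ((0.48461776971817017, 0.38338300585746765), (0.028238700702786446, 0.16461414098739624), 63.10662841796875)
((0.49224695563316345, 0.3793802261352539), (0.028248758986592293, 0.14729803800582886), 63.37215042114258) [[0.42010000348091125, 0.39980000257492065], [0.551800012588501, 0.3337000012397766], [0.5644000172615051, 0.35899999737739563], [0.4327000081539154, 0.42500001192092896]] [0.02761945 0.0301395 ]
```

View pics/w1.png

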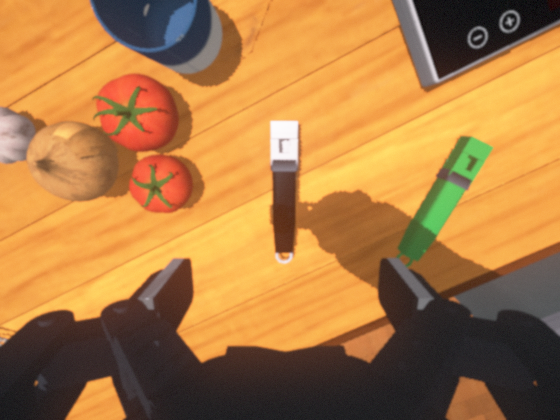

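The wrist view shows the handle at (285,190), mouth up at (285,122), and clear room on both sides. I'll use the half-turned grasp to keep joint 6 away from its limit, then grip and carry the handle to a look-pose in front of the stub.

```bash
python3 - <<'E'
from h import *
P=np.array([0.4945,0.3782]); O=[np.pi,0,-0.465+np.pi]
reach([*P,0.10],O)
command_gripper(0.65)
move_linear([*P,0.032],O,0.10)
s=sense(); print(s["clock"],s["tool_pos"],s["force"],s["joint_pos"])
command_gripper(0.0)
s=sense(); print(s["clock"],s["finger_gap"],s["finger_force"],s["force"])
move_linear([*P,0.20],None,0.15)
reach([0.42,0.045,0.20],[np.pi,0,np.pi+0.05])
s=sense(); print(s["clock"],s["tool_pos"],s["tcp_rot"],s["force"],s["moment"],s["finger_gap"],s["joint_pos"])
c=read_camera("wrist"); np.savez("w2.npz",**c); cv2.imwrite("pics/w2.png",c["frame"])
t=read_camera("top"); np.savez("t2.npz",**t)
E
```

```text
8.4667 [0.4949154  0.37842156 0.0324629 ] [-0.34379678 -0.21379745  0.15801229] [ 5.24038113e-01  5.26556421e-01 -1.36676275e-01  9.06749431e-01
 -2.15100047e-05  9.89046533e-01]
9.0333 0.003195451718377517 0.0 [-0.26710263 -0.2219867   0.71296667]
11.5917 [0.42045457 0.04529491 0.20001667] [ 3.14141622e+00  4.02327987e-04 -3.09166168e+00] [0.68666009 0.52712245 0.56498212] [ 0.03818728  0.03573744 -0.01679144] 0.0007352481990338903 [-8.31730759e-02  3.26386047e-02 -3.73513096e-01  1.16426927e+00
  2.28265951e-04 -1.33104040e-01]
```

View pics/w2.png

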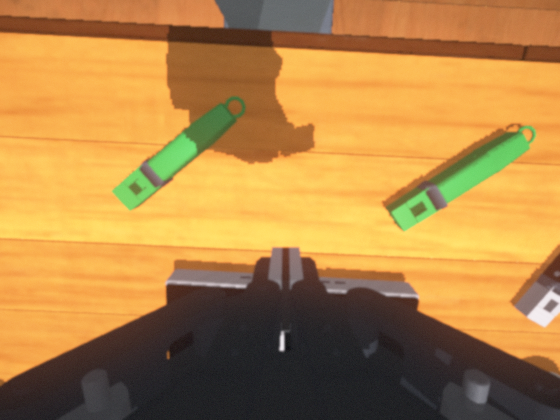

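The fingers closed over air: TCP z was set above the handle's top, because the TCP is the fingertip and the grasp point sits behind it. In this orientation the hand also hides the stub. I'll look at the stub with the camera turned round, then re-grasp lower.

```bash
python3 - <<'E'
from h import *
q=ik([0.53,0.045,0.22],[np.pi,0,0.05]); print(q)
move_joints(q)
c=read_camera("wrist"); np.savez("w3.npz",**c); cv2.imwrite("pics/w3.png",c["frame"]); print(sense()["clock"])
W=cloud(c);X,Y,Z=W[...,0],W[...,1],W[...,2]
m=(Z>.068)&(Z<.1)&(X>.5)&(X<.75)&(abs(Y-.05)<.12)
P=W[m]
from scipy.optimize import least_squares
R=P[(P[:,0]>.595)&(P[:,2]>.084)]
f=least_squares(lambda q:np.hypot(R[:,0]-q[0],R[:,1]-q[1])-.09,[.69,.05],loss="soft_l1",f_scale=.002); print("rim",f.x,len(R),np.percentile(R[:,2],[50,95]))
S=P[(P[:,0]<.582)&(abs(P[:,1]-.045)<.03)]
for x in np.arange(.534,.606,.006):
    k=P[(abs(P[:,0]-x)<.003)&(abs(P[:,1]-.045)<.04)]
    if len(k): print(round(x,3),len(k),k[:,1].min().round(4),k[:,1].max().round(4),np.percentile(k[:,2],[10,50,90]).round(4))
m=(Z<.055)&(Z>.035)&(X>.5)&(X<.56); print("glass",np.nanmedian(Z[m]))
E
```

```text
[-0.06627262  0.23321544 -0.08906424  1.24851664  0.          3.02532003]
14.4083
rim [0.69354049 0.04829072] 2585 [0.08971661 0.09215546]
0.54 57 0.033 0.047 [0.0793 0.081  0.0817]
0.546 118 0.0307 0.0492 [0.0816 0.0826 0.0837]
0.552 138 0.0309 0.0504 [0.0824 0.0836 0.086 ]
0.558 147 0.0313 0.0506 [0.0826 0.0839 0.0905]
0.564 155 0.0317 0.0509 [0.0826 0.0836 0.0846]
0.57 155 0.0312 0.0512 [0.0823 0.0834 0.0843]
0.576 155 0.0315 0.0515 [0.0824 0.0833 0.0843]
0.582 195 0.0281 0.0561 [0.0832 0.0868 0.0886]
0.588 160 0.0283 0.0547 [0.0802 0.0818 0.0875]
0.594 234 0.0263 0.06 [0.0815 0.0892 0.0903]
0.6 330 0.0244 0.0628 [0.089  0.0905 0.0918]
glass 0.044472432965736365
```

View pics/w3.png

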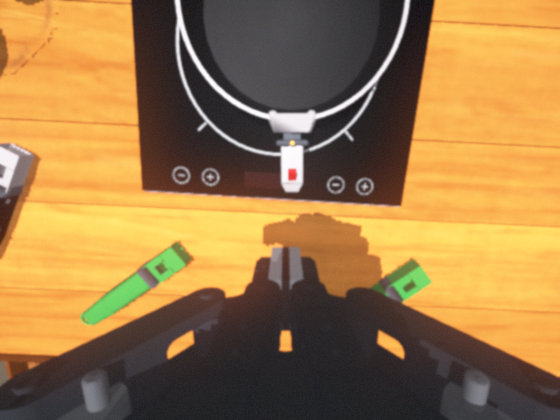

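The stub is at (291,170): tip x≈0.538, axis y≈0.0411 at x=0.561, yaw≈0.052, and its measured top gives axis z≈0.077. I'm re-grasping lower and carrying the handle to the pre-insert pose.

```bash
cat >> h.py <<'E'
YAW=0.052
def axis(x): return 0.0411+np.tan(YAW)*(x-0.561)
def tcp_for_mouth(xm,z): x=xm-.07*np.cos(YAW); return [x,axis(x),z]
OI=[np.pi,0,np.pi+YAW]
E
python3 - <<'E'
from h import *
P=np.array([0.4945,0.3782]); O=[np.pi,0,-0.465+np.pi]
reach([*P,0.10],O)
command_gripper(0.65)
move_linear([*P,0.004],O,0.12)
s0=sense(); print(s0["clock"],s0["tool_pos"],s0["force"])
command_gripper(0.0)
s=sense(); print(s["clock"],s["finger_gap"],s["finger_force"],s["force"],s["tool_pos"])
if s["finger_gap"]<.15: raise SystemExit("missed")
zi=s["tool_pos"][2]+.062; open("zi","w").write(str(zi))
move_linear([*P,0.13],None,0.15)
reach(tcp_for_mouth(.50,.13),OI)
move_linear(tcp_for_mouth(.518,zi),OI,0.1)
s=sense(); print(s["clock"],s["tool_pos"],s["tcp_rot"],s["force"],s["moment"],s["finger_gap"],"zi",zi)
F=[]
for n in ["top","scene"]:
    c=read_camera(n); np.savez(n+"4.npz",**c)
    u,v=map(int,w2px(c,[.53,.04,.08])); F.append(cv2.resize(c["frame"][v-40:v+40,u-50:u+50],(480,384),interpolation=cv2.INTER_CUBIC)[:300])
cv2.imwrite("pics/pre.png",np.vstack(F))
E
```

```text
17.6917 [0.49508736 0.37856063 0.0047148 ] [-0.19898955  0.08253342  0.99747122]
18.0667 0.2901235687117065 60.089592933654785 [0.33508836 0.32374264 4.81418671] [0.49534329 0.37870712 0.00515805]
21.175 [0.44827185 0.03539747 0.06739246] [-3.14156883e+00  6.62229949e-05 -3.08920131e+00] [-1.11674808 -0.63635863 -0.82293782] [ 0.02997955 -0.01761923 -0.02998715] 0.29510196477713635 zi 0.06715804849957735
```

View pics/pre.png

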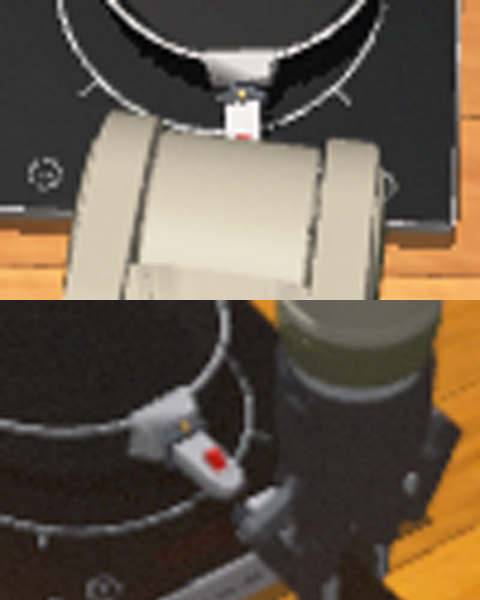

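The handle is held, and its mouth at crop (265,510) points at the stub tip at (225,485). I'll check the relative offset offline with the scene depth, and fit the ring and guard in the same step.

```bash
python3 - <<'E'
from h import *
from scipy.optimize import least_squares
c=dict(np.load("scene4.npz")); W=cloud(c);X,Y,Z=W[...,0],W[...,1],W[...,2]; F=c["frame"].astype(int)
m=(X>.485)&(X<.585)&(abs(Y-.04)<.03)&(Z>.06)&(Z<.1)
P=W[m]
for x in np.arange(.490,.585,.006):
    k=P[abs(P[:,0]-x)<.003]
    if len(k): print(round(x,3),len(k),k[:,1].min().round(4),k[:,1].max().round(4),np.percentile(k[:,2],[50,90]).round(4))
# ring from w3 & top0: bright pixels on glass
for n,th in (("w3",110),("top0",110)):
    c=dict(np.load(n+".npz")); W=cloud(c);X,Y,Z=W[...,0],W[...,1],W[...,2]; g=c["frame"].min(-1)
    # intersect rays with glass plane
    f=210/np.tan(np.radians(c["fovy"])/2); v,u=np.mgrid[:420,:560]
    D=np.stack([(u-c["cx"])/f,(v-c["cy"])/f,np.ones_like(u)],-1)@c["R"]; C=-c["R"].T@c["t"]
    G=C+D*((.045-C[2])/D[...,2])[...,None]
    m=(g>th)&(abs(Z-.045)<.008)&(abs(np.hypot(G[...,0]-.66,G[...,1]-.055)-.097)<.02)&(np.hypot(X-.693,Y-.048)>.094)
    P=G[m]
    q=least_squares(lambda q:np.hypot(P[:,0]-q[0],P[:,1]-q[1])-.097,[.66,.055],loss="soft_l1",f_scale=.001)
    r=np.abs(q.fun); print(n,"ring",q.x,len(P),np.median(r))
    a=np.degrees(np.arctan2(P[:,1]-q.x[1],P[:,0]-q.x[0])); print(np.histogram(a,bins=range(-180,181,30))[0])
    # hob front edge & sides
    m=(abs(Z-.045)<.006)&(abs(X-.66)<.2)&(abs(Y-.055)<.16)
    P=W[m]
    xs=[(y,P[abs(P[:,1]-y)<.004][:,0].min()) for y in np.arange(-.05,.16,.02)]; xs=np.array(xs)
    print("front",xs[:,1].round(3).tolist(),np.polyfit(xs[:,0],xs[:,1],1))
    ys=np.array([(x,*np.percentile(P[abs(P[:,0]-x)<.004][:,1],[0,100])) for x in np.arange(.54,.61 if n=="w3" else .74,.02)]); print("sides",ys.round(3).tolist())
    if n=="top0":
        m=(Z>.075)&(Z<.11)&(X>.78)&(X<.85)&(abs(Y-.055)<.13); P=W[m]; print("guard",np.array([(y,*np.percentile(P[abs(P[:,1]-y)<.01][:,0],[1,50,99])) for y in np.arange(-.06,.17,.03) if (abs(P[:,1]-y)<.01).sum()>3]).round(4).tolist())
E
```

```text
0.49 1 0.0397 0.0397 [0.0874 0.0874]
0.502 2 0.0266 0.0269 [0.0702 0.0718]
0.508 1 0.048 0.048 [0.0907 0.0907]
0.514 8 0.031 0.0542 [0.0894 0.0912]
0.52 4 0.0313 0.0479 [0.0877 0.0884]
0.538 9 0.036 0.0467 [0.0794 0.0832]
0.544 18 0.0337 0.0495 [0.0817 0.0841]
0.55 22 0.031 0.0511 [0.0827 0.086 ]
0.556 19 0.0316 0.053 [0.0852 0.0912]
0.562 13 0.0307 0.0513 [0.0822 0.0866]
0.568 13 0.0375 0.054 [0.0824 0.0848]
0.574 21 0.0338 0.0559 [0.0834 0.0854]
0.58 31 0.0296 0.0576 [0.0842 0.0898]
w3 ring [0.66715733 0.05645727] 1592 0.0013892622445571753
[145 272 164  32   0   0   0   0 152 321 279 227]
front [0.522, 0.522, 0.522, 0.522, 0.524, 0.524, 0.523, 0.523, 0.523, 0.525, 0.524] [0.01401264 0.52237775]
sides [[0.54, -0.078, 0.195], [0.56, -0.078, 0.195], [0.58, -0.079, 0.195], [0.6, -0.079, 0.194]]
top0 ring [0.66752301 0.05731697] 124 0.0009769771007967568
[11 23  5  1  0  0  0  1 13 22 29 19]
front [0.521, 0.521, 0.523, 0.522, 0.522, 0.521, 0.524, 0.523, 0.523, 0.525, 0.525] [0.01583025 0.52190457]
sides [[0.54, -0.078, 0.195], [0.56, -0.078, 0.197], [0.58, -0.08, 0.195], [0.6, -0.077, 0.196], [0.62, -0.08, 0.197], [0.64, -0.077, 0.195], [0.66, -0.079, 0.197], [0.68, -0.079, 0.194], [0.7, -0.079, 0.196], [0.72, -0.078, 0.194]]
guard [[-0.06, 0.795, 0.7972, 0.8025], [-0.03, 0.7958, 0.7975, 0.8056], [0.0, 0.7959, 0.7981, 0.8041], [0.03, 0.7869, 0.7982, 0.8041], [0.06, 0.7803, 0.7986, 0.8057], [0.09, 0.7971, 0.7989, 0.805], [0.12, 0.797, 0.7991, 0.8072], [0.15, 0.7972, 0.7995, 0.8067]]
```

Aligned: the stub centre is y≈0.040 at the tip, and the heights agree. The ring centre is at about (0.667,0.057) and the guard face at x≈0.797. I'll insert slowly with a force guard.

```bash
cat > ins.py <<'E'
from h import *
import sys
zi=float(open("zi").read()); x=float(sys.argv[1]); xend=float(sys.argv[2]); lim=float(sys.argv[3])
f0=np.array([-1.12,-.64,-.82]); log=[]
if x<.532: move_linear(tcp_for_mouth(.532,zi),OI,.02); x=.532
while x<xend:
    x+= .003 if not log or abs(log[-1][1])<5 else .001
    move_linear(tcp_for_mouth(x,zi),OI,.007)
    s=sense(); f=s["force"]-f0; log.append((x,*f,*s["moment"]))
    print(round(x,4),np.round(f,1).tolist(),np.round(s["moment"],2).tolist(),round(s["clock"],1),round(float(s["tool_pos"][0]),4))
    if f[0]<-lim or np.hypot(f[1],f[2])>12: print("stop");break
E
python3 ins.py .518 .606 11
```

```text
0.535 [2.2, 0.8, -0.8] [-0.02, -0.05, 0.02] 22.7 0.4651
0.538 [2.3, -0.2, -0.3] [0.01, 0.06, -0.0] 23.3 0.4681
0.541 [0.8, -0.8, -1.3] [0.01, -0.03, -0.03] 23.9 0.4711
0.544 [1.9, 1.2, -0.0] [0.01, 0.02, -0.02] 24.4 0.4741
0.547 [-0.2, 0.2, 0.0] [0.03, 0.04, -0.03] 25.0 0.4771
0.55 [1.2, 0.4, -1.0] [-0.0, 0.0, -0.0] 25.6 0.48
0.553 [-3.6, 0.3, 1.8] [-0.03, 0.74, 0.0] 26.1 0.4824
0.556 [-2.5, 0.5, 2.0] [0.01, 0.53, 0.07] 26.7 0.4869
0.559 [2.2, -0.4, 1.8] [-0.02, -0.34, 0.04] 27.3 0.4904
0.562 [-0.7, 0.5, 2.3] [-0.01, 0.1, -0.01] 27.9 0.4919
0.565 [1.4, 0.4, 1.4] [0.05, -0.12, 0.03] 28.4 0.4954
0.568 [1.3, 0.4, 2.2] [-0.02, -0.03, -0.01] 29.0 0.4983
0.571 [1.6, 0.4, 0.6] [0.01, -0.01, 0.03] 29.6 0.5013
0.574 [-0.2, -0.4, 2.3] [-0.02, -0.03, 0.0] 30.2 0.5043
0.577 [3.4, 1.2, -0.6] [-0.01, -0.43, -0.04] 30.8 0.5078
0.58 [0.8, 1.1, -1.0] [0.0, 0.03, -0.01] 31.3 0.5098
0.583 [-3.3, 0.8, 1.4] [0.01, 0.85, 0.04] 31.9 0.5111
0.586 [-3.6, 0.8, 0.3] [0.04, 0.91, -0.01] 32.5 0.5141
0.589 [-4.2, 0.7, 1.0] [-0.06, 0.93, -0.02] 33.0 0.5173
0.592 [-3.4, 0.6, -0.9] [0.0, 0.89, 0.07] 33.6 0.5212
0.595 [-1.6, 1.0, -0.9] [0.01, 0.64, 0.0] 34.2 0.5254
0.598 [-7.3, 0.8, 2.9] [-0.1, 1.41, -0.05] 34.8 0.5266
0.599 [-10.3, -0.8, 3.4] [-0.17, 1.78, 0.03] 35.1 0.5267
0.6 [-12.1, -0.9, 6.1] [-0.21, 2.18, -0.01] 35.4 0.5268
stop
```

Forces tell the story: the button slope at mouth x≈0.553–0.556, the collar at ≈0.582, the pan sliding at about 3.5 N, the guard at ≈0.597, then a firm seat at 12 N. Next I'll ease back a little along the axis as a tug test, then look.

```bash
cat >> h.py <<'E'
from scipy.optimize import least_squares
def rimfit(c,guess):
    f=210/np.tan(np.radians(c["fovy"])/2); v,u=np.mgrid[:420,:560]
    D=np.stack([(u-c["cx"])/f,(v-c["cy"])/f,np.ones_like(u)],-1)@c["R"]; C=-c["R"].T@c["t"]
    G=C+D*((.090-C[2])/D[...,2])[...,None]; Z=cloud(c)[...,2]
    m=(c["frame"].min(-1)>120)&(abs(Z-.090)<.006)&(abs(np.hypot(G[...,0]-guess[0],G[...,1]-guess[1])-.088)<.02)
    m&=~((abs(G[...,1]-guess[1])<.04)&(G[...,0]<guess[0]))
    P=G[m]; q=least_squares(lambda q:np.hypot(P[:,0]-q[0],P[:,1]-q[1])-q[2],[*guess,.088],loss="soft_l1",f_scale=.001)
    return q.x,len(P),np.median(abs(q.fun))
E
python3 - <<'E'
from h import *
zi=float(open("zi").read()); f0=np.array([-1.12,-.64,-.82])
for x in (.596,.593,.590,.586):
    move_linear(tcp_for_mouth(x,zi),OI,.012); s=sense(); print(x,np.round(s["force"]-f0,1),np.round(s["moment"],2),s["tool_pos"].round(4) if hasattr(s["tool_pos"],"round") else s["tool_pos"],s["clock"])
F=[]
for n in ["top","scene"]:
    c=read_camera(n); np.savez(n+"5.npz",**c)
    u,v=map(int,w2px(c,[.57,.04,.08])); F.append(cv2.resize(c["frame"][v-40:v+25,u-50:u+50],(480,312),interpolation=cv2.INTER_CUBIC)[:300])
cv2.imwrite("pics/post.png",np.vstack(F))
for n,g in (("top0",(.69,.048)),("scene0",(.69,.048)),("top5",(.697,.05)),("scene5",(.697,.05))): print(n,rimfit(dict(np.load(n+".npz")),g))
E
```

```text
0.596 [-1.2  0.5 -0.6] [ 0.05  0.43 -0.  ] [0.5268 0.0393 0.0675] 35.8417
0.593 [ 4.4 -0.3 -0.7] [ 0.   -0.53 -0.  ] [0.5245 0.039  0.0677] 36.2417
0.59 [5.9 1.  0.1] [ 0.05 -0.98  0.03] [0.5208 0.0389 0.0676] 36.6417
0.586 [6.6 1.2 0.8] [ 0.06 -1.    0.01] [0.5165 0.0387 0.0674] 37.125
top0 (array([0.69179077, 0.04902469, 0.08848408]), 215, np.float64(0.0008425709915599738))
scene0 (array([0.69181525, 0.04780027, 0.08856004]), 60, np.float64(0.0005058346814448625))
top5 (array([0.70048227, 0.04908805, 0.08851954]), 162, np.float64(0.000852380172231014))
scene5 (array([0.7000386 , 0.04762222, 0.08884605]), 85, np.float64(0.0005738777629201997))
```

View pics/post.png

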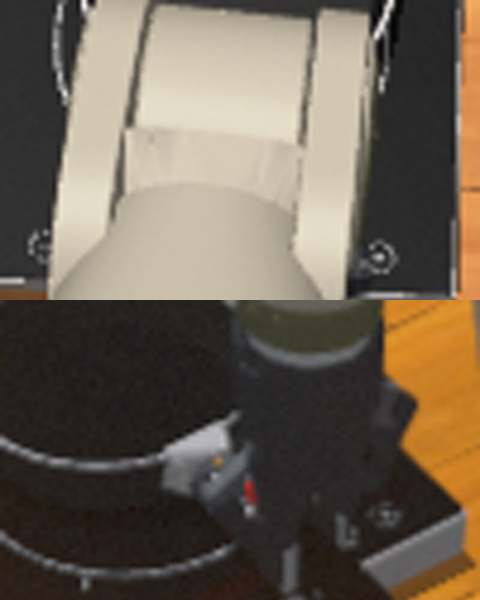

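The red button shows through the hole at crop (250,495), and the tug drags the pan along (about 6 N), so it is locked. I'm now drawing it to the ring, with a correction loop.

```bash
python3 - <<'E'
from h import *
zi=float(open("zi").read()); ring=np.array([.6675,.0573])
p=np.array(tcp_for_mouth(.586,zi)); pan=np.array([.7005,.0491])
for k in range(4):
    d=ring-pan; print("d",d.round(4))
    if np.hypot(*d)<.0015: break
    p[:2]+=d; move_linear(p.tolist(),OI,.03 if k==0 else .01)
    c=read_camera("top"); q=rimfit(c,tuple(ring)); pan=q[0][:2]
    s=sense(); print(q,s["clock"],np.round(s["force"],1))
np.savez("top6.npz",**c); np.save("p.npy",p)
c=read_camera("scene"); print("scene",rimfit(c,tuple(ring))); np.savez("scene6.npz",**c)
E
```

```text
d [-0.033   0.0082]
(array([0.66710663, 0.04710607, 0.08851455]), 183, np.float64(0.000899602850783332)) 38.5583 [ 5.4 -0.2  0.6]
d [0.0004 0.0102]
(array([0.66633143, 0.05192631, 0.0884697 ]), 190, np.float64(0.000922183166573283)) 39.775 [ 1.2 -5.9  3. ]
d [0.0012 0.0054]
(array([0.66699824, 0.05702778, 0.0883497 ]), 190, np.float64(0.0009006901477843568)) 40.525 [-1.2 -7.1  3.9]
d [0.0005 0.0003]
scene (array([0.666765  , 0.05572482, 0.08862233]), 91, np.float64(0.0006953220312378022))
```

```bash
python3 - <<'E'
from h import *
p=np.load("p.npy"); ring=np.array([.6675,.0573])
command_gripper(0.7)
p[2]=.2; move_linear(p.tolist(),OI,.12)
q=ik([.40,-.25,.25],OI); reach([.40,-.25,.25],OI)
F=[]
for n in ("top","scene"):
    c=read_camera(n); print(n,rimfit(c,tuple(ring)))
    u,v=map(int,w2px(c,[.6,.05,.08])); F.append(cv2.resize(c["frame"][v-55:v+55,u-73:u+73],(400,300),interpolation=cv2.INTER_CUBIC))
cv2.imwrite("pics/end.png",np.hstack(F)); print(sense()["clock"])
E
```

```text
top (array([0.6669276 , 0.05711827, 0.08840924]), 218, np.float64(0.0009045516803509873))
scene (array([0.66685793, 0.05581787, 0.08868814]), 99, np.float64(0.0005486938054823642))
43.6083
```

View pics/end.png

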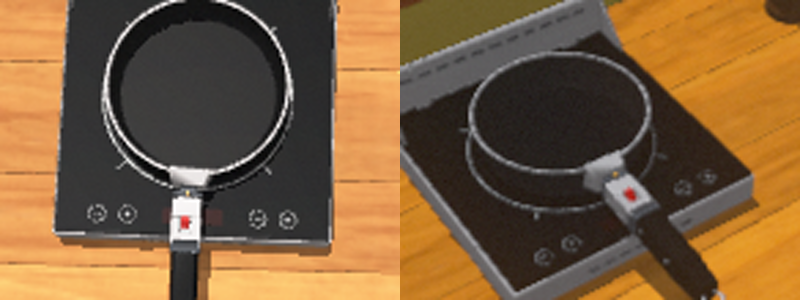

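The pan is centred on the ring. The handle is fully home, with the red button up through its hole at (185,222) and (630,195), and the robot is clear.

```bash
python3 -c "
from plant import *
print(job_done())"
```

```text
the job is handed in; nothing more can be done
None
```

The handle is fully home with the red button locked through its hole, and the pan is centred on the ring to within about 1 mm by the top camera. The gripper has let go and the job was handed in at about 44 s; the first grasp missed and was redone, and the peak push against the guard was about 12 N.

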